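# Function-test a spare door interlock switch

### The arm

A 6-joint arm with a two-finger parallel gripper is mounted at the origin on a cart in front of the work surface, level with it; the furniture and walls round the work are solid. World frame = base frame: x ahead of the robot, y to its left, z up, the work surface at z = 0. Lengths are in m, angles in rad, forces in N, time in s.
With the tool pointing down it reaches from about 0.375 to 0.975 m from the base axis. Payload 3.8 kg.
Tool frame: the origin (TCP) lies at the very end of the fingers, on their centre line; the grasp point (between the pads) lies 19 mm behind it (robot.hold_point_z is the distance from the TCP to the grasp point, in m); y points along the fingers, z is the direction in which the jaws open and shut, and the axes are right-handed (so a half turn about y gives the same grasp; the last joint's range is limited). The gripper opens to 88 mm and grips with 3 to 60 N. Pads are 18 mm wide; open, the fingers measure 123 mm over their backs; the gripper's body (75 mm by 187 mm) begins 45 mm behind the grasp point.
Start: joints at [1.21, 0.264, 1.604, -0, 1.274, -0.037], TCP at [0.215, 0.64, 0.239] pointing down, gripper open.
Joint ranges: [-2.63, 2.63], [-0.94, 2.18], [0.31, 2.57], [-1.31, 4.45], [0, 2.66], [-2.55, 2.55]. Speed limits (rad/s): [2.57, 2.57, 3.14, 3.14, 3.14, 3.14].

### API

Orientations are given as a unit quaternion [x, y, z, w].
In Python, from cell import robot gives the robot as it stands.
- The arm moves only by the tool carry_out, never from a script. Its argument "targets" is a list of rows, each an object with "linear": the shift along the world's x, y, z in mm, a list of three; "twist": the turn about the world's z in degrees. In form: [{"linear": [dx, dy, dz], "twist": twist}, ...]. A call has 1 to 20 rows; each row is the pose to reach, as a shift and turn from the pose measured when the call began; what a row does not reach only later rows make up. A row lasts 1/10 s, in which the tool goes at most 50 mm and 8.59 degrees, less where a joint would pass 70% of its speed; a pose out of reach is approached as far as the arm can. A call with a gripper value outside its range is refused whole. "fingers" is the opening, from 0 (shut) to 1 (fully open), set as the call begins (left out, the last holds). The fingers move at their own pace and stop on an object; the grip force is fixed at half the most. Time passes only in rows, so rows that repeat a pose let the fingers close. It gives the time, the measured TCP pose, the force and the opening at its end, in the units of the state.
- robot.get_state(): the state, without advancing time (a new reading comes with each control period).
- robot.grab_frame(name): name is "side" or "top" or "wrist"; returns a dict with "frame" (384x512x3 uint8, red, green, blue), "z_map" (384x512 float32, m along the optical axis (not along the pixel's ray), 0 where there is no reading), "fx", "fy", "cx", "cy" (pixels), "rvec" (rotation vector, rad) and "tvec" (3), from world to camera coordinates, as OpenCV has them. Camera axes: x right, y down, z forward; pixel columns grow to the right and rows downward; lengths in m; the calibration is good to about 2 mm. A picture is of the moment at which its call begins.
- robot.close_job(): hands the job in, once; it reports no verdict.
The state is a dict: "t": time; "qpos": joint angles; "qvel": joint speeds; "joint_efforts": joint torques, N m; "eef_pos": TCP position; "tcp_rot": TCP orientation; "ft_force": force on the tool from outside, world axes, zero at the start; "moment": the same for the moment, N m; "gripper_width": finger opening in m.
Only numpy, scipy, OpenCV 4.12 (cv2) and the standard library are available. Lean on these libraries where they do the work, as an engineer would, in place of code of your own. Each camera call takes 0.05 s, during which the arm holds its last target.

### The job

Two spare door interlock switches are screwed down on the worktop for checking before they are fitted. Press the roller lever of the one with the orange roller down from above until the switch clicks, keep it down for about a second, then let go so that the lever springs all the way back up. Do not work the switch with the blue roller, and do not knock over or shift the brown bottle.

Things in the scene. Friction and masses are not known exactly. Their poses are not given: they have to be found in the camera images.
- orange_lever (a joint): Lever of the switch with the ORANGE roller, to be tested: a steel arm 70 mm long, pivot 105 mm above the worktop, sloping 30 degrees up and away from the switch at rest. Value 0 rad at rest, grows as the roller is pressed down; clicks at 0.45 rad (roller 30 mm below rest), stops at 0.75 rad (51 mm): press 35 to 45 mm. Spring force at the roller: 2 N at first, 4 N at the click, 5.5 N at the stop.
- orange_roller (a point): Centre of the orange roller on that lever's end: a free-running wheel, diameter 24 mm, 15 mm wide. At rest its centre is 140 mm and its top 152 mm above the worktop. Axes at rest: z up, y along the axle, -x level and away from the switch, roughly towards the robot; they turn with the lever, not the wheel. Pressed to the click, the roller also moves 9 mm outward (-x).
- blue_lever (a joint): Lever of the other switch, the same in all but its BLUE roller; not to be worked. Value as for the orange one, 0 rad at rest. Each switch is a grey box with an aluminium head, 40 x 40 mm, its top 126 mm above the worktop, on a steel plate 110 x 96 mm fixed to the worktop; the lever runs beside the head.
- blue_roller (a point): Centre of the blue roller on the other switch, same size, height and axes as the orange one.
- brown_bottle: Amber-brown glass bottle with a black screw cap, 60 mm in diameter, 142 mm tall, standing loose behind the switches; origin at the centre of its underside. To be left standing where it is.
Mind the look-alikes: they are no part of the job. Leave any purple or yellow look-alike of the brown_bottle alone.

How it is judged:
By the outcome, as a careful person would: the job done as asked, in the order asked, and still so for the second after the job is handed in, with the robot touching nothing.
It also fails if it takes over 27 s, if anything falls off the work surface, if the arm or the gripper's body presses on something with over 40 N, if the wrist force passes 120 N, or if a joint passes its speed limit or range.

## Working session

There is one attempt and no reset: what is moved stays moved. The work goes in short steps, Python scripts to look and compute and a tool call to move; the robot and the scene stay as the last step left them, time stands still between calls to the robot, and variables do not carry over. Pictures are saved under pics/ and viewed, and the job is handed in when it is done.

Besides the shell and the picture viewer there is one more tool, called as name(argument=value, ...), one argument or row to a line, values as JSON. carry_out: Moves the arm, as the interface text tells. Its arguments: {"type":"object","properties":{"targets":{"type":"array","items":{"type":"object","properties":{"linear":{"type":"array","items":{"type":"number"}},"twist":{"type":"number"}}}},"fingers":{"type":"number"}},"required":["targets"]}

```bash
ls; mkdir -p pics; cat > h.py <<'E'
import numpy as np, cv2
from cell import robot
def grab(n):
    f=robot.grab_frame(n); return f
def save(f,name): cv2.imwrite('pics/'+name,cv2.cvtColor(f['frame'],cv2.COLOR_RGB2BGR))
def pts(f):
    z=f['z_map']; v,u=np.mgrid[:z.shape[0],:z.shape[1]]
    P=np.stack([(u-f['cx'])/f['fx']*z,(v-f['cy'])/f['fy']*z,z],-1)
    R=cv2.Rodrigues(np.array(f['rvec'],float))[0]
    return (P-np.array(f['tvec']).reshape(3))@R
E
python3 - <<'E'
from h import *
import pickle
F={}
for n in ['side','top','wrist']:
    F[n]=grab(n); save(F[n],n+'0.png')
pickle.dump(F,open('f0.pkl','wb'))
s=robot.get_state(); print(s)
E
```

```text
pics
{'t': 0.15, 'qpos': array([ 1.21012370e+00,  2.64608420e-01,  1.60501976e+00, -1.18656836e-05,
        1.27371400e+00, -3.68884082e-02]), 'qvel': array([ 0.00073765, -0.00293057, -0.00637229, -0.00107376, -0.00078472,
       -0.00062823]), 'joint_efforts': array([ 4.05060655e-04, -5.02846491e+01, -3.57468903e+01,  7.29974429e-02,
        2.49486719e-02, -7.33173692e-05]), 'eef_pos': array([0.21456387, 0.63942352, 0.23767684]), 'tcp_rot': array([ 0.6984678 , -0.11409257,  0.11385614, -0.69725347]), 'ft_force': array([ 0.47715399, -0.08713883, -0.66631726]), 'moment': array([0.05656209, 0.01293265, 0.04543485]), 'gripper_width': 0.08815376344509974}
```

View pics/side0.png

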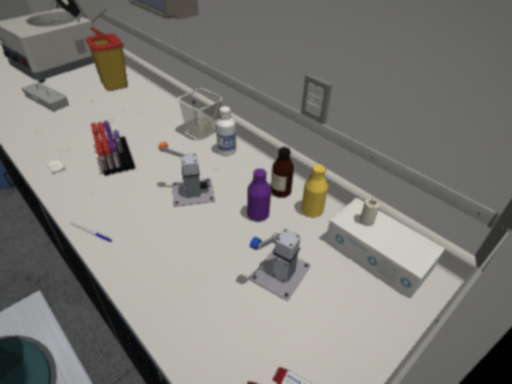

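View pics/top0.png

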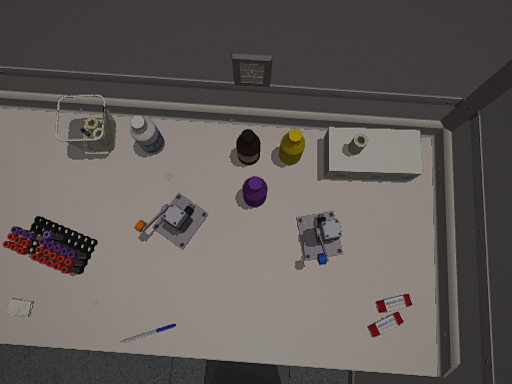

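View pics/wrist0.png

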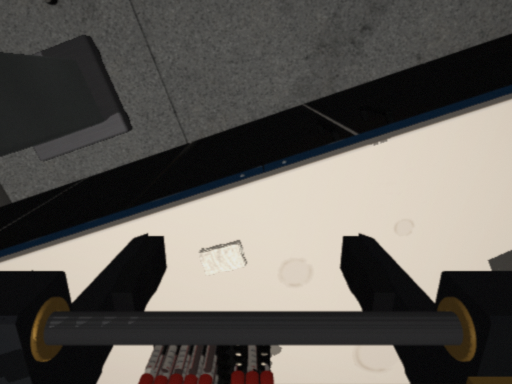

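The side view shows two switches: orange roller at about (164,146) with its base at (192,190), and blue roller at (256,243) with its base at (281,272). In the top view, orange is at (140,226) and blue at (322,258). The brown bottle is at top (248,147), and the purple and yellow look-alikes are at (255,192) and (292,147). Next I measure them and confirm in an enlarged crop.

```bash
python3 - <<'E'
from h import *
import pickle
F=pickle.load(open('f0.pkl','rb'))
rng={'orange':((5,150,90),(16,255,255)),'blue':((105,150,60),(125,255,255))}
C={}
for n in ['side','top']:
    f=F[n]; P=pts(f); hsv=cv2.cvtColor(f['frame'],cv2.COLOR_RGB2HSV)
    R=cv2.Rodrigues(np.array(f['rvec'],float))[0]; cam=-R.T@np.array(f['tvec']).reshape(3)
    print(n,'cam',cam.round(3))
    for c,(lo,hi) in rng.items():
        m=cv2.inRange(hsv,lo,hi)
        k,L,S,ce=cv2.connectedComponentsWithStats(m)
        for i in range(1,k):
            if S[i,4]<15: continue
            q=P[(L==i)&(f['z_map']>0)]
            # ray to z=0.140
            d=R.T@np.array([(ce[i][0]-f['cx'])/f['fx'],(ce[i][1]-f['cy'])/f['fy'],1]); 
            x=cam+d*(0.143-cam[2])/d[2]
            print(c,S[i],ce[i].round(1),'ray143',x.round(4),'depth med',np.median(q,0).round(4),q.min(0).round(3),q.max(0).round(3))
f=F['top'];P=pts(f)
for nm,(u,v) in dict(head_o=(176,215),head_b=(330,229),brown=(248,133),purple=(256,183),).items(): print(nm,P[v,u].round(3))
# full map of high points near the orange switch
z=P[...,2]; 
a=(z>0.12)&(z<0.132)
for x0 in [(130,220),(290,350)]:
    mm=a.copy(); mm[:,:x0[0]]=0; mm[:,x0[1]:]=0; mm[:190]=0; q=P[mm]; print('heads',len(q),q.mean(0).round(4),q.min(0).round(3),q.max(0).round(3))
top=f['frame'][170:270,110:240]; s=F['side']['frame'][120:220,130:260]
im=np.hstack([cv2.resize(top,None,fx=3,fy=3,interpolation=2),cv2.resize(s,None,fx=3,fy=3,interpolation=2)])
cv2.imwrite('pics/crop0.png',cv2.cvtColor(cv2.convertScaleAbs(im,alpha=1.3),cv2.COLOR_RGB2BGR))
E
```

```text
side cam [ 0.166 -0.475  0.687]
orange [93 39 16  7 57] [100.8  42. ] ray143 [0.7366 1.0307 0.143 ] depth med [0.7143 0.9827 0.1687] [0.674 0.901 0.14 ] [0.756 1.026 0.191]
orange [94 46 28  6 48] [107.6  48.9] ray143 [0.7242 0.9466 0.143 ] depth med [0.6989 0.8877 0.1655] [0.656 0.877 0.161] [0.751 0.902 0.171]
orange [160 143   7   4  19] [162.5 144.4] ray143 [0.5359 0.257  0.143 ] depth med [0.5315 0.2472 0.1505] [0.525 0.241 0.146] [0.537 0.252 0.153]
blue [251 238   9  10  59] [254.8 242.4] ray143 [ 0.4911 -0.1403  0.143 ] depth med [ 0.4867 -0.1441  0.1501] [ 0.481 -0.15   0.14 ] [ 0.496 -0.137  0.154]
top cam [0.437 0.003 0.983]
orange [135 220  10  12  67] [139.3 225.1] ray143 [0.535  0.2546 0.143 ] depth med [0.5342 0.253  0.149 ] [0.522 0.244 0.139] [0.546 0.263 0.154]
blue [318 253   9  11  71] [322.1 258.2] ray143 [ 0.4932 -0.1398  0.143 ] depth med [ 0.4928 -0.1385  0.1497] [ 0.482 -0.148  0.137] [ 0.505 -0.13   0.154]
blue [156 324  20   8  51] [165.2 327.5] ray143 [0.3306 0.1738 0.143 ] depth med [0.3139 0.2017 0.0077] [0.304 0.179 0.002] [0.323 0.222 0.012]
head_o [0.566 0.183 0.122]
head_b [ 0.559 -0.158  0.123]
brown [0.762 0.038 0.142]
purple [0.647 0.011 0.141]
heads 332 [0.5643 0.1925 0.1236] [0.536 0.166 0.12 ] [0.59  0.238 0.131]
heads 334 [ 0.5575 -0.1593  0.1236] [ 0.508 -0.183  0.12 ] [ 0.583 -0.137  0.13 ]
```

View pics/crop0.png

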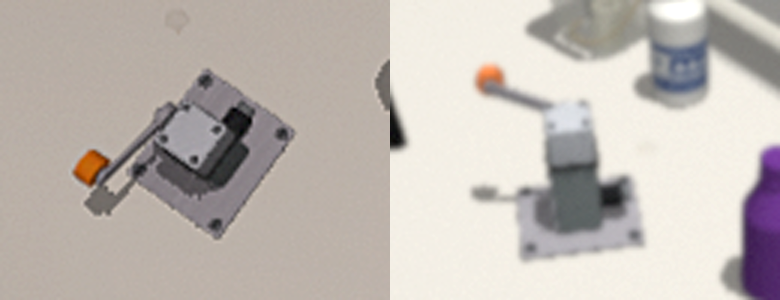

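The crop confirms it: the orange wheel sits at the lever's end on the left-hand switch, at top (139,225) and side (163,144), at roller height (top near 0.152), with both views agreeing to about 3 mm. Next I get the lever direction and the jaw yaw.

```bash
python3 - <<'E'
from h import *
import pickle
from scipy.spatial.transform import Rotation as Rn
F=pickle.load(open('f0.pkl','rb'))
f=F['top'];P=pts(f); hsv=cv2.cvtColor(f['frame'],cv2.COLOR_RGB2HSV)
z=P[...,2]
# base plate orientation (z ~ plate) and head rect
for nm,lo,hi in [('head',.119,.13),('plate',.006,.02)]:
    m=(z>lo)&(z<hi); m[:185]=0;m[260:]=0;m[:,:130]=0;m[:,215:]=0
    q=P[m][:,:2].astype(np.float32)*1000
    print(nm,len(q),cv2.minAreaRect(q))
r=np.array([.535,.254]); 
m=(z>.10)&(z<.16)&(hsv[...,1]<120); d=np.linalg.norm(P[...,:2]-r,axis=-1); m&=(d>.012)&(d<.045)
q=P[m]; print(len(q)); 
for p in q[np.argsort(q[:,2])][::4]: print(p.round(3))
c=q[:,:2].mean(0); u,s,v=np.linalg.svd(q[:,:2]-c); print('lever line',c,v[0],s)
s=robot.get_state(); R=Rn.from_quat(s['tcp_rot']).as_matrix(); print(R.round(3)); print('jaw yaw',np.degrees(np.arctan2(R[1,2],R[0,2])), s['qpos'][5])
E
```

```text
head 338 ((555.1773681640625, 201.63218688964844), (48.94281768798828, 71.04443359375), 57.500186920166016)
plate 462 ((569.6693115234375, 195.83999633789062), (94.98101806640625, 109.24442291259766), 59.64866256713867)
80
[0.562 0.223 0.111]
[0.563 0.221 0.119]
[0.551 0.229 0.12 ]
[0.563 0.223 0.121]
[0.541 0.235 0.124]
[0.536 0.238 0.126]
[0.557 0.225 0.127]
[0.55  0.231 0.128]
[0.552 0.231 0.13 ]
[0.552 0.233 0.131]
[0.543 0.233 0.133]
[0.547 0.233 0.134]
[0.526 0.243 0.136]
[0.542 0.234 0.137]
[0.541 0.238 0.139]
[0.532 0.24  0.141]
[0.523 0.245 0.142]
[0.522 0.256 0.143]
[0.532 0.242 0.144]
[0.529 0.243 0.145]
lever line [0.54341233 0.23504569] [-0.82376144  0.56693659] [0.13535209 0.02635884]
[[ 0.948 -0.001  0.318]
 [-0.318 -0.002  0.948]
 [-0.    -1.    -0.002]]
jaw yaw 71.44873320431604 -0.0368884082381877
```

The lever points outward at about 147° (plate and lever line agree), so the axle lies at about 57° and the jaw needs a twist of -14° to line up. I move to above the roller with the fingers shut.

carry_out(
  targets=[
    {"linear":[12,-14,0],"twist":0},
    {"linear":[35,-42,0],"twist":-1},
    {"linear":[62,-75,0],"twist":-3},
    {"linear":[90,-109,0],"twist":-5},
    {"linear":[118,-142,0],"twist":-7},
    {"linear":[146,-176,0],"twist":-9},
    {"linear":[174,-210,0],"twist":-10},
    {"linear":[202,-244,0],"twist":-11},
    {"linear":[230,-278,0],"twist":-12},
    {"linear":[258,-312,-5],"twist":-13},
    {"linear":[283,-342,-10],"twist":-14},
    {"linear":[303,-366,-20],"twist":-14},
    {"linear":[314,-379,-30],"twist":-14},
    {"linear":[318,-384,-38],"twist":-14},
    {"linear":[318,-384,-38],"twist":-14},
    {"linear":[318,-384,-38],"twist":-14},
  ],
  fingers=0,
)

```text
t: 1.75
eef_pos: [0.5317, 0.256, 0.1993]
tcp_rot: [0.68, -0.199, 0.197, -0.678]
ft_force: [-0.6, -0.8, -0.5]
gripper_width: 0.0003
```

```bash
python3 - <<'E'
from h import *
for n in ['side','top','wrist']:
    f=grab(n); 
    if n=='side': f0=f
    save(f,n+'1.png')
fr=f0['frame'][90:210,100:240]
a=cv2.resize(fr,None,fx=4,fy=4,interpolation=2)
cv2.imwrite('pics/crop1.png',cv2.cvtColor(a,cv2.COLOR_RGB2BGR))
E
```

```text
(no output)
```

View pics/crop1.png

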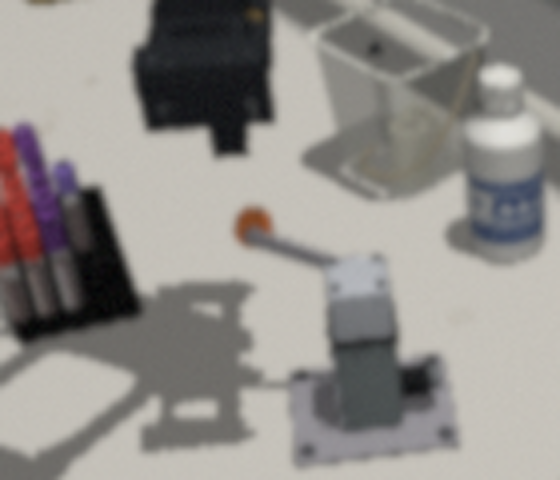

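View pics/wrist1.png

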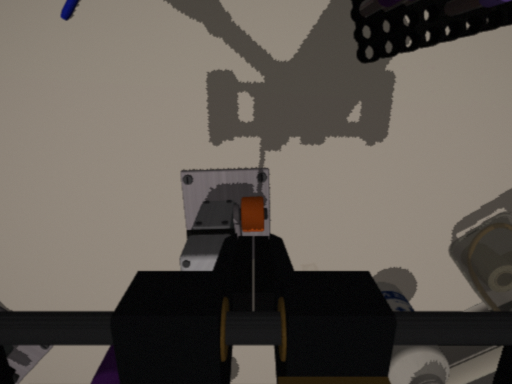

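The wrist view shows the roller at (253,213), in line with the finger seam at column 253, and the plate edges square to the picture, so the yaw is right. Next I cast this ray to check the in-line position.

```bash
python3 - <<'E'
from h import *
f=grab('wrist'); hsv=cv2.cvtColor(f['frame'],cv2.COLOR_RGB2HSV)
R=cv2.Rodrigues(np.array(f['rvec'],float))[0]; cam=-R.T@np.array(f['tvec']).reshape(3)
m=cv2.inRange(hsv,(3,150,60),(16,255,255)); m[:180]=0;m[240:]=0;m[:,:230]=0;m[:,280:]=0
P=pts(f); q=P[(m>0)&(f['z_map']>0)]; print(cam, 'fwd',R[2]); ys,xs=np.nonzero(m); print(xs.min(),xs.max(),ys.min(),ys.max())
print(np.median(q,0),q.min(0),q.max(0))
o=np.array([-.84,.545]);
for uv in [(xs.mean(),ys.mean())]:
    d=R.T@np.array([(uv[0]-f['cx'])/f['fx'],(uv[1]-f['cy'])/f['fy'],1])
    for z in (.14,.147): print(z,cam+d*(z-cam[2])/d[2])
t=(q[:,:2]-[.535,.254]); print('outward range',np.percentile(t@o,[2,50,98]),'lateral',np.percentile(t@[.545,.84],[2,50,98]))
hi=q[q[:,2]>np.percentile(q[:,2],85)]; print('top pts',hi.mean(0))
print(robot.get_state()['eef_pos'])
E
```

```text
[0.46137238 0.30126932 0.34645848] fwd [ 0.26812304 -0.17295592 -0.94773218]
241 263 197 230
[0.53151727 0.25501134 0.15024694] [0.52181441 0.23886613 0.00684848] [0.57892063 0.2647367  0.1535331 ]
0.14 [0.53537082 0.25291054 0.14      ]
0.147 [0.5328619  0.25455015 0.147     ]
outward range [-0.00911134  0.00372071  0.01110795] lateral [-0.00774999 -0.00068477  0.00646213]
top pts [0.53478373 0.25339849 0.15231039]
[0.53227181 0.25659851 0.20033358]
```

Wrist view agrees: the roller top is at (0.535, 0.253, 0.152), and the TCP is 4 mm outward and 1 mm sideways of it, as planned. I come down to just above it.

carry_out(
  targets=[
    {"linear":[0,0,-12],"twist":0},
    {"linear":[0,0,-26],"twist":0},
    {"linear":[0,0,-38],"twist":0},
    {"linear":[0,0,-42],"twist":0},
    {"linear":[0,0,-42],"twist":0},
    {"linear":[0,0,-42],"twist":0},
  ],
  fingers=0,
)

```text
t: 2.55
eef_pos: [0.5323, 0.2565, 0.1581]
tcp_rot: [0.679, -0.198, 0.198, -0.679]
ft_force: [-0.4, -0.0, -0.3]
gripper_width: 0.0005
```

carry_out(
  targets=[
    {"linear":[0,0,-6],"twist":0},
    {"linear":[-2,1,-15],"twist":0},
    {"linear":[-4,3,-25],"twist":0},
    {"linear":[-6,4,-36],"twist":0},
    {"linear":[-7,5,-44],"twist":0},
    {"linear":[-8,5,-46],"twist":0},
    {"linear":[-8,5,-46],"twist":0},
    {"linear":[-8,5,-46],"twist":0},
  ],
  fingers=0,
)

```text
t: 3.35
eef_pos: [0.5248, 0.2618, 0.1127]
tcp_rot: [0.679, -0.197, 0.198, -0.679]
ft_force: [1.6, 0.5, 3.9]
gripper_width: 0.0001
```

Pressed about 39 mm with about 4–5 N, which fits being past the click. I keep holding, with one look partway.

```bash
python3 - <<'E'
from h import *
f0=grab('side')
fr=f0['frame'][90:210,100:240]
a=cv2.resize(fr,None,fx=4,fy=4,interpolation=2)
cv2.imwrite('pics/crop2.png',cv2.cvtColor(a,cv2.COLOR_RGB2BGR))
s=robot.get_state(); print(s['t'],s['eef_pos'],s['ft_force'])
E
```

```text
3.4 [0.52482295 0.26180542 0.1127938 ] [0.9676677  1.97963702 3.28947906]
```

View pics/crop2.png

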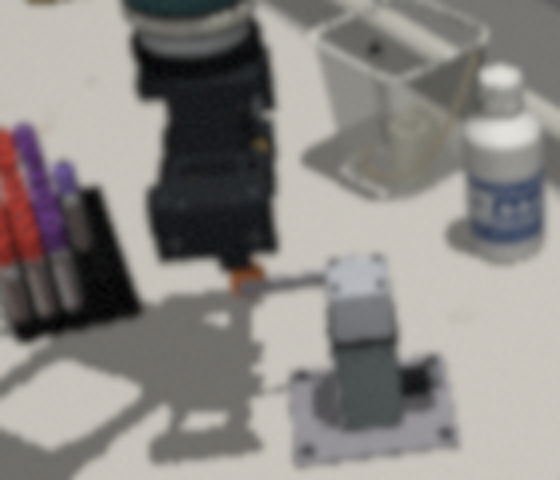

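The lever is now about level, with the roller at crop (247,280) under the fingertips. I hold until about 1 s in total, then retrace the path upward.

carry_out(
  targets=[
    {"linear":[0,0,0],"twist":0},
    {"linear":[0,0,0],"twist":0},
    {"linear":[0,0,0],"twist":0},
    {"linear":[0,0,0],"twist":0},
    {"linear":[0,0,0],"twist":0},
    {"linear":[0,0,0],"twist":0},
    {"linear":[1,0,4],"twist":0},
    {"linear":[2,-1,12],"twist":0},
    {"linear":[4,-3,22],"twist":0},
    {"linear":[6,-4,32],"twist":0},
    {"linear":[7,-5,42],"twist":0},
    {"linear":[7,-5,56],"twist":0},
    {"linear":[7,-5,75],"twist":0},
    {"linear":[7,-5,95],"twist":0},
    {"linear":[7,-5,110],"twist":0},
    {"linear":[7,-5,115],"twist":0},
    {"linear":[7,-5,115],"twist":0},
    {"linear":[7,-5,115],"twist":0},
  ],
  fingers=0,
)

```text
t: 5.2
eef_pos: [0.5313, 0.2565, 0.2269]
tcp_rot: [0.679, -0.198, 0.197, -0.678]
ft_force: [0.4, -0.0, 0.6]
gripper_width: 0.0001
```

```bash
python3 - <<'E'
from h import *
import pickle
F=pickle.load(open('f0.pkl','rb'))
f0=grab('side'); save(f0,'side3.png'); w=grab('wrist')
for n,f in (('before',F['side']),('after',f0)):
    hsv=cv2.cvtColor(f['frame'],cv2.COLOR_RGB2HSV)
    for nm,lo,hi,b in (('orange',(5,150,90),(16,255,255),(135,165,150,180)),('blue',(105,150,60),(125,255,255),(230,255,240,270)),('brown',(0,0,0),(180,255,70),(145,200,268,296))):
        m=cv2.inRange(hsv,lo,hi); k=np.zeros_like(m); k[b[0]:b[1],b[2]:b[3]]=m[b[0]:b[1],b[2]:b[3]]
        ys,xs=np.nonzero(k); print(n,nm,len(xs),xs.mean().round(1),ys.mean().round(1))
hsv=cv2.cvtColor(w['frame'],cv2.COLOR_RGB2HSV); m=cv2.inRange(hsv,(3,150,60),(16,255,255)); m[:,:225]=0;m[:,290:]=0;m[:170]=0;m[240:]=0
q=pts(w)[(m>0)&(w['z_map']>0)]; print('roller top z',np.percentile(q[:,2],95))
a=cv2.resize(f0['frame'][90:210,100:240],None,fx=4,fy=4,interpolation=2)
cv2.imwrite('pics/crop3.png',cv2.cvtColor(a,cv2.COLOR_RGB2BGR))
E
```

```text
before orange 19 162.5 144.4
before blue 59 254.8 242.4
before brown 648 283.1 170.9
after orange 15 163.0 144.3
after blue 59 254.8 242.4
after brown 636 283.1 170.8
roller top z 0.15252620039390438
```

View pics/crop3.png

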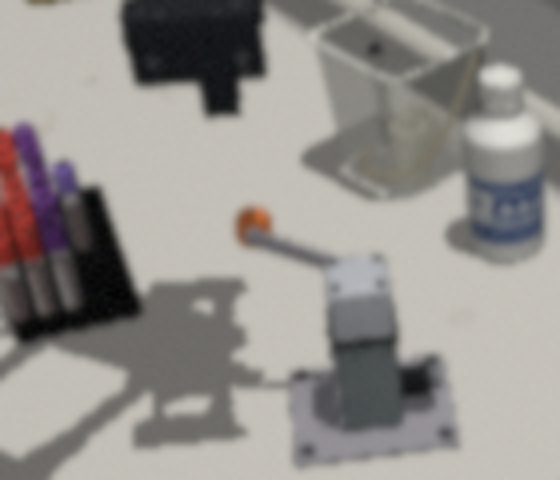

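View pics/side3.png

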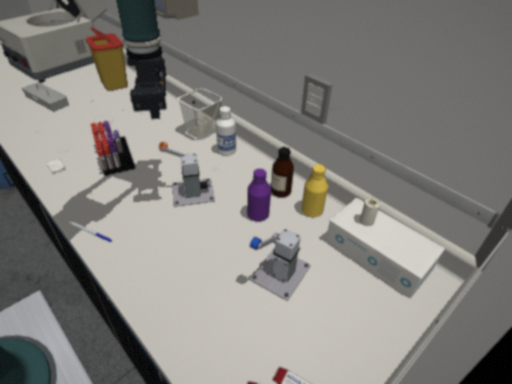

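The orange roller is back at side (163,144), the same place as at the start. The blue roller and the brown bottle have not moved, and the tool is clear by about 75 mm. I hand in.

```bash
python3 -c "
from cell import robot
print(robot.close_job())"
```

```text
the job is handed in; nothing more can be done
None
```

I pressed the orange-roller switch from above with the fingers shut, held it down, and let it spring back. The job is handed in, with the last move ending at 5.2 s.

- **Press:** the fingertips went down about 39 mm, inside the 35–45 mm asked for, with 3–5 N of force. That is past the 30 mm click. I judged the click from depth and force only, since there is no direct reading of it.
- **Hold:** about 1.1 s, worked out from the move timing.
- **Release:** the orange roller's top is back at 152.5 mm (152 mm at rest), and its place in the side picture is within half a pixel of the start.
- **Left alone:** the blue roller and brown bottle have not moved in the side picture, to within 0.1 pixel. The tool ended about 75 mm above the roller, touching nothing.

The two ways I measured the lever's direction differed by about 4° (145.5° and 149.6°). I used 147°, and the wrist picture showed that was well aligned. No other check failed.

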